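Turn the reagent carousel and take out the amber bottle

ROBOT

A 6-joint arm with a two-finger parallel gripper is mounted at the origin on a cart in front of the work surface, level with it; the furniture and walls round the work are solid. World frame = base frame: x ahead of the robot, y to its left, z up, the work surface at z = 0. Lengths are in mm, angles in degrees, forces in N, time in s.
With the tool pointing down it reaches from about 300 to 750 mm from the base axis. Payload 8.5 kg.
Tool frame: the origin (TCP) lies on the centre line of the jaws, within the pads' length; the fingertips stand 22 mm ahead of it and the grasp point (between the pads) lies 3 mm ahead of it; z points along the fingers, y is the direction in which the jaws open and shut (so a half turn about z gives the same grasp; the last joint's range is limited). The gripper opens to 88 mm and grips with 3 to 60 N. Pads are 18 mm wide; open, the fingers measure 123 mm over their backs; the gripper's body (75 mm by 187 mm) begins 45 mm behind the grasp point.
Start: joints at [57.966, 21.807, 74.336, -0, 83.858, -12.336], TCP at [185.378, 517.799, 260.748] pointing down, gripper open.
Joint ranges: [-178.18, 178.18], [-50.72, 133.34], [12.68, 142.11], [-81.47, 261.47], [9.98, 163.14], [-165.26, 165.26]. Speed limits (degrees/s): [136.94, 136.94, 180, 180, 180, 180].

INTERFACE

Orientations are given as [roll, pitch, yaw] about the fixed x, y, z axes, in that order (R = Rz(yaw) Ry(pitch) Rx(roll)).
In Python, from bench import manip gives the robot as it stands.
- The arm moves only by the shell command python3 -m jog 'ROWS' [FORCE]. ROWS is JSON, a list of rows, each a list of 7 numbers: the turn, a rotation vector about the tool's x, y, z in degrees, then the shift along the tool's x, y, z in mm, then the finger opening in mm, from 0 to 88.1. In form: [[ax, ay, az, x, y, z, grip], ...]. A call has exactly 5 rows; each row shifts and turns the pose as measured when the row begins, along the tool's axes as they then stand; what a row does not reach is not made up. A row lasts 1/8 s, in which the tool goes at most 62.5 mm and 10.7 degrees, less where a joint would pass 70% of its speed; a pose out of reach is approached as far as the arm can. A call is refused whole if a number of a shift passes 62.5 or a number of a turn 10.7, either way. A call with a gripper value outside its range is refused whole. The fingers move at their own pace and stop on an object; FORCE is the grip in N (left out, the last holds). Time passes only in rows, so rows that do not move let the fingers close, or fill a call up. It gives the time, the measured TCP pose, the force and the opening at its end, in the units of the state.
- manip.read_state(): the state, without advancing time (a new reading comes with each control period).
- manip.capture(name): name is "side" or "top"; returns a dict with "img" (420x560x3 uint8, red, green, blue), "range_z" (420x560 float32, mm along the optical axis (not along the pixel's ray), 0 where there is no reading), "fx", "fy", "cx", "cy" (pixels), "extrinsics" (4x4, takes a point from camera to world coordinates). Camera axes: x right, y down, z forward; pixel columns grow to the right and rows downward; lengths in mm; the calibration is good to about 2 mm. A picture is of the moment at which its call begins.
- manip.job_done(): hands the job in, once; it reports no verdict.
Trained networks look in the newest picture that a camera, given by its name, has taken for a name from the list of things; names that differ only in an ending like _2 or _b are one class to them, and where a whole thing is asked for, a point or a joint stands for the part that bears it (a point fixed in the world has none). Each returns a list of dicts, best first, with "confidence" (0 to 1); they miss things now and then, are a little off and sometimes report something else, mostly with a low value. They report only what shows in the picture. A call takes as long as a camera call.
- manip.boxes_of(camera, name): "point" ([column, row] in pixels, amid what is visible of it).
- manip.pinpoint(camera, name): "point" ([column, row] in pixels: a listed point, or the origin of a listed thing).
The state is a dict: "time": time; "joint_pos": joint angles; "joint_velocities": joint speeds; "tau": joint torques, N m; "tool_pos": TCP position; "tool_rot": TCP orientation; "wrist_force": force on the tool from outside, world axes, zero at the start; "ft_torque": the same for the moment, N m; "opening": opening from 0.0 (shut) to 1.0 (fully open).
Only numpy, scipy, OpenCV 4.12 (cv2) and the standard library are available. Lean on these libraries where they do the work, as an engineer would, in place of code of your own. Each camera call takes 0.05 s, during which the arm holds its last target.

TASK

Turn the reagent carousel by its orange bar grip until the small amber bottle with the red cap stands in the middle of the opening of the clear cover, at the green pointer. Then lift that bottle out through the opening and set it upright inside the shallow steel tray; do not tip it over on the way.

Things in the scene. Friction and masses are not known exactly. Their poses are not given: they have to be found in the camera images.
- turn_handle (a point): Centre of the carousel's orange bar grip, on its vertical turning axis, 155 mm above the bench. Bar 60 mm long (x), 16 thick (y), 34 high (z); below it a clear cover, top 128 mm (screw caps 132) above the bench. Turns either way (limits +-170 deg), light friction 0.06 N m, stays put. Five blue cups, 72 deg apart on a 95 mm radius circle, inside 52 mm wide, rims 40 mm above the bench.
- amber_bottle_mid (a point): Centre (half-way up) of the wanted bottle: amber, red cap, round, 44 mm diameter, 89 mm tall, 0.11-0.20 kg, straight body to 55 mm above its base; z up. Starts in a cup under the cover, 60 to 85 deg left or right of the opening's middle. Other cups hold an empty glass beaker (58 mm tall), two slim dark dropper bottles with black tops (102 mm tall); one is empty.
- front_mark (a point): Point of the fixed stand where the floor centre of the cup at the opening's middle lies: 95 mm from the turning axis, 16 mm above the bench, just inside the green pointer on the grey foot; its -x axis points outwards. The clear cover (round, radius 149 mm, 124 to 128 mm above the bench) is cut away 50 deg either side of it, edged by black strips; free from above there.
- tray_floor (a point): Centre of the inner floor of the fixed, square, shallow steel tray, 3 mm above the bench; tray 100 x 100 mm outside, 94 x 94 mm inside, rim 12 mm above the bench; x and y axes along its sides.

How it is judged (in metres and radians):
On the way:
1. the carousel is turned so that the amber bottle, still standing in its cup, is in the middle of the opening (within 25 mm of it) (horizontal distance between amber_bottle_mid and front_mark below 0.025 m and height (world z) of amber_bottle_mid below 0.068 m and angle between amber_bottle_mid's own z axis and vertical below 0.17 rad), for 0.2 s.
At the end, for the whole second after the job is handed in: The amber bottle stands upright (within 10 degrees), released and at rest on the floor of the steel tray, inside its rim, its axis within 37 mm of the tray's centre (horizontal distance between amber_bottle_mid and tray_floor below 0.037 m and z of amber_bottle_mid in the frame of tray_floor between 0.039 and 0.052 m and angle between amber_bottle_mid's own z axis and vertical below 0.17 rad and linear speed of amber_bottle below 0.03 m/s); the robot touches nothing.
It fails at once if the amber bottle is tipped over (leans more than 45 degrees) (angle between amber_bottle_mid's own z axis and vertical above 0.785 rad).
It also fails if it takes over 56 s, if anything falls off the work surface, if the arm or the gripper's body presses on something with over 40 N, if the wrist force passes 120 N, or if a joint passes its speed limit or range.

## Working session

There is one attempt and no reset: what is moved stays moved. The work goes in short steps, Python scripts to look and compute and a shell command to move; the robot and the scene stay as the last step left them, time stands still between calls to the robot, and variables do not carry over. Pictures are saved under pics/ and viewed, and the job is handed in when it is done.

```bash
ls; mkdir -p pics; cat > h.py <<'E'
import numpy as np,cv2
from bench import manip
def cap(n,f):
    c=manip.capture(n); cv2.imwrite('pics/'+f,c['img'][:,:,::-1]); return c
def at_z(c,p,z):
    T=np.array(c['extrinsics']);d=T[:3,:3]@np.array([(p[0]-c['cx'])/c['fx'],(p[1]-c['cy'])/c['fy'],1.]);o=T[:3,3]
    return o+d*(z-o[2])/d[2]
def dep(c,p):
    z=c['range_z'][int(p[1]),int(p[0])];T=np.array(c['extrinsics'])
    return (T@np.array([(p[0]-c['cx'])/c['fx']*z,(p[1]-c['cy'])/c['fy']*z,z,1]))[:3]
E
python3 - <<'E'
from h import *
np.set_printoptions(precision=1,suppress=True)
Z=dict(turn_handle=155,amber_bottle_mid=61,front_mark=16,tray_floor=3)
for n in ['top','side']:
    c=cap(n,n+'0.png'); print(n,np.array(c['extrinsics']))
    for k in Z:
        for r in manip.pinpoint(n,k)[:3]: print(k,r['confidence'],r['point'],at_z(c,r['point'],Z[k]),dep(c,r['point']))
print(manip.read_state())
E
```

```text
pics
top [[   0.    -1.     0.1  408.9]
 [  -1.    -0.    -0.    37.3]
 [   0.    -0.1   -1.  1324.3]
 [   0.     0.     0.     1. ]]
turn_handle 0.67 [342.8, 193.1] [ 544.  -116.8  155. ] [ 541.8 -114.3  173.5]
front_mark 0.74 [328.1, 238.3] [448.9 -98.7  16. ] [447.6 -94.3  58.5]
tray_floor 0.88 [187.2, 255.6] [404.7 245.7   3. ] [404.7 246.4  -1.8]
side [[ -1.   -0.    0.  497.8]
 [ -0.    0.5  -0.8 996.6]
 [ -0.   -0.8  -0.5 744.1]
 [  0.    0.    0.    1. ]]
turn_handle 0.77 [269.9, 163.9] [ 553.9 -105.7  155. ] [ 553.9 -106.2  154.7]
amber_bottle_mid 0.61 [278.7, 215.0] [530.6 -14.2  61. ] [523.6 199.4 205.4]
front_mark 0.89 [304.3, 212.0] [464.9 -95.5  16. ] [465.2 -85.7  22.6]
tray_floor 0.81 [334.5, 310.8] [408.8 254.3   3. ] [408.5 251.5   0.2]
{'time': 0.5, 'joint_pos': array([ 58. ,  21.8,  74.3,   0. ,  83.9, -12.3]), 'joint_velocities': array([-0.1,  0. ,  0. ,  0.1, -0.1, -0. ]), 'tau': array([ -0. , -43.8, -22.5,   0.1,   0. ,   0. ]), 'tool_pos': array([185.4, 517.8, 260.7]), 'tool_rot': array([-180. ,   -0. ,  160.3]), 'wrist_force': array([-0.1,  0.5, -0.5]), 'ft_torque': array([-0.,  0.,  0.]), 'opening': 0.9956245266364033}
```

View pics/top0.png

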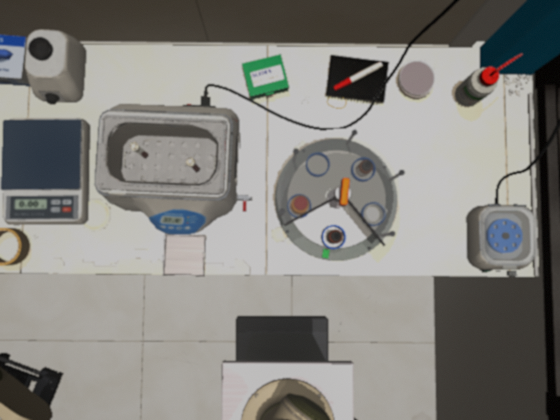

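View pics/side0.png

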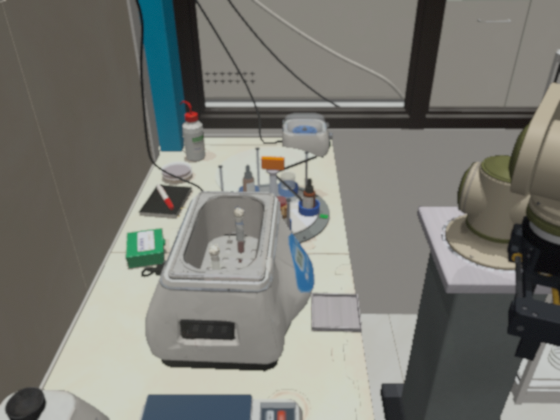

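```bash
python3 - <<'E'
from h import *
a=cv2.imread('pics/top0.png')[130:270,140:410]; cv2.imwrite('pics/t0z.png',cv2.resize(a,None,fx=2.9,fy=2.9,interpolation=cv2.INTER_CUBIC))
b=cv2.imread('pics/side0.png')[140:340,180:380]; cv2.imwrite('pics/s0z.png',cv2.resize(b,None,fx=3,fy=3,interpolation=cv2.INTER_CUBIC))
np.set_printoptions(precision=1,suppress=True)
for n,z in(('top',172),('side',155)):
    im=cv2.imread(f'pics/{n}0.png');h=cv2.cvtColor(im,cv2.COLOR_BGR2HSV)
    c=manip.capture(n)
    m=cv2.inRange(h,(6,170,120),(18,255,255))
    k,l,s,ce=cv2.connectedComponentsWithStats(m)
    for i in range(1,k):
        if s[i,4]>15: print(n,'orange',s[i],ce[i],at_z(c,ce[i],z),dep(c,ce[i]))
        if s[i,4]>60:
            ys,xs=np.nonzero(l==i); P=np.array([at_z(c,p,z)[:2] for p in zip(xs,ys)]); w,v=np.linalg.eigh(np.cov(P.T)); print(w**.5,v[:,1],np.degrees(np.arctan2(v[1,1],v[0,1])))
    m=cv2.inRange(h,(50,170,80),(75,255,255))
    k,l,s,ce=cv2.connectedComponentsWithStats(m)
    for i in range(1,k):
        if s[i,4]>8: print(n,'green',s[i],ce[i],at_z(c,ce[i],14),dep(c,ce[i]))
    print(c['fx'],c['cx'],c['cy'])
E
```

```text
top orange [340 178   9  27 177] [344.1 191.2] [ 546.1 -117.3  172. ] [ 545.9 -117.2  172.9]
[ 4.2 16.9] [-1.   0.1] 174.1090080956134
top green [244  56  43  39 498] [263.4  73.8] [859.4  62.4  14. ] [851.6  62.   36.7]
536.3563688082803 276.0702487381098 209.1879552270373
side orange [262 157  21  12 217] [272.4 162.4] [ 547.8 -113.8  155. ] [ 547.4 -106.   159.2]
[14.1 17.8] [-0.5  0.9] 119.02846984587829
side green [155 231   7  21  86] [158.  241.4] [826.9  34.1  14. ] [818.7  57.9  32. ]
side green [128 234   9  21 128] [131.7 244.8] [888.2  48.2  14. ] [876.7  76.1  35.5]
492.9413821217198 279.457173039167 205.5096481737336
```

View pics/t0z.png

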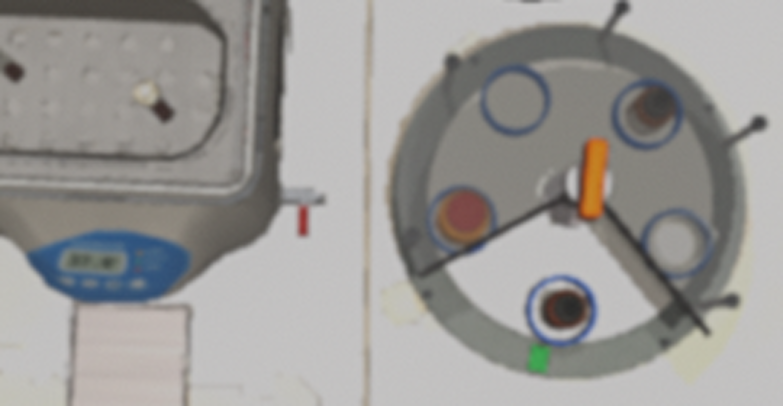

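View pics/s0z.png

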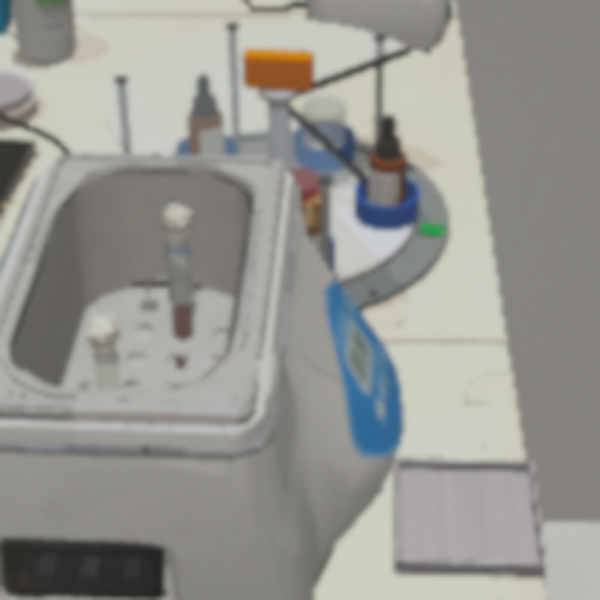

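```bash
python3 - <<'E'
from h import *
np.set_printoptions(precision=1,suppress=True)
c=cap('top','t1.png');im=c['img'][:,:,::-1].copy();h=cv2.cvtColor(im,cv2.COLOR_BGR2HSV)
m=cv2.inRange(h,(100,90,40),(128,255,255));m[:,:270]=0;m[:,400:]=0;m[:145]=0;m[250:]=0
k,l,s,ce=cv2.connectedComponentsWithStats(cv2.morphologyEx(m,cv2.MORPH_CLOSE,np.ones((5,5))))
P=[]
for i in range(1,k):
    if s[i,4]>30:
        ys,xs=np.nonzero((l==i)&(m>0));Q=np.array([at_z(c,p,40)[:2] for p in zip(xs,ys)])
        s2=np.c_[2*Q,np.ones(len(Q))];sol=np.linalg.lstsq(s2,(Q**2).sum(1),rcond=None)[0];P.append(sol[:2]);print(s[i],sol[:2],np.sqrt(sol[2]+sol[:2]@sol[:2]))
P=np.array(P);A=P.mean(0);print('axis',A)
d=P-A;print(np.hypot(*d.T),np.degrees(np.arctan2(d[:,1],d[:,0])))
g=cv2.inRange(h,(45,80,80),(80,255,255));g[:,:310]=0;g[:,345:]=0;g[:245]=0;g[262:]=0
ys,xs=np.nonzero(g);q=at_z(c,(xs.mean(),ys.mean()),16);print('green',xs.mean(),ys.mean(),q,np.hypot(*(q[:2]-A)),np.degrees(np.arctan2(*(q[:2]-A)[::-1])))
r=cv2.inRange(h,(0,60,60),(12,255,255))|cv2.inRange(h,(165,60,60),(180,255,255));r[:,:288]=0;r[:,312:]=0;r[:190]=0;r[216:]=0
ys,xs=np.nonzero(r);q=at_z(c,(xs.mean(),ys.mean()),105);print('cap',xs.mean(),ys.mean(),len(xs),q,np.degrees(np.arctan2(*(q[:2]-A)[::-1])),np.hypot(*(q[:2]-A)))
# heights near tray
for row in range(200,280,8): print(row,[ '%d,%d,%d'%tuple(dep(c,(u,row))) for u in range(150,225,12)])
E
```

```text
axis nan<stdin>:11: RuntimeWarning: Mean of empty slice.
  ret = ret.dtype.type(ret / rcount)
Traceback (most recent call last):
TypeError: hypot() takes from 2 to 3 positional arguments but 0 were given
```

```bash
cat > m.py <<'E'
from h import *
np.set_printoptions(precision=1,suppress=True)
c=manip.capture('top');im=c['img'][:,:,::-1].copy();h=cv2.cvtColor(im,cv2.COLOR_BGR2HSV)
b=im[:,:,0].astype(int)-im[:,:,2]
m=((b>25)*255).astype(np.uint8);m[:,:270]=0;m[:,400:]=0;m[:145]=0;m[252:]=0
n,l,s,ce=cv2.connectedComponentsWithStats(cv2.dilate(m,np.ones((3,3))))
P=[]
for i in range(1,n):
    if s[i,4]>60:
        ys,xs=np.nonzero((l==i)&(m>0));Q=np.array([at_z(c,p,40)[:2] for p in zip(xs,ys)])
        sol=np.linalg.lstsq(np.c_[2*Q,np.ones(len(Q))],(Q**2).sum(1),rcond=None)[0];R=np.sqrt(sol[2]+sol[:2]@sol[:2]);print(s[i],sol[:2],R)
        if 22<R<34:P.append(sol[:2])
P=np.array(P)
sol=np.linalg.lstsq(np.c_[2*P,np.ones(len(P))],(P**2).sum(1),rcond=None)[0];print('circ',sol[:2],np.sqrt(sol[2]+sol[:2]@sol[:2]))
A=sol[:2] if len(P)<5 else P.mean(0)
print('axis',A);d=P-A;print(np.hypot(d[:,0],d[:,1]),np.degrees(np.arctan2(d[:,1],d[:,0])))
g=cv2.inRange(h,(45,80,80),(80,255,255));g[:,:310]=0;g[:,345:]=0;g[:245]=0;g[262:]=0
ys,xs=np.nonzero(g)
if len(xs):
    q=at_z(c,(xs.mean(),ys.mean()),16)[:2]-A;print('green',xs.mean(),ys.mean(),q+A,np.hypot(*q),np.degrees(np.arctan2(q[1],q[0])))
E
cat > m2.py <<'E'
from m import *
r=cv2.inRange(h,(0,60,60),(12,255,255))|cv2.inRange(h,(165,60,60),(180,255,255));r[:,:288]=0;r[:,312:]=0;r[:190]=0;r[216:]=0
ys,xs=np.nonzero(r);q=at_z(c,(xs.mean(),ys.mean()),95)[:2]-A;print('cap',xs.mean(),ys.mean(),len(xs),q+A,np.degrees(np.arctan2(q[1],q[0])),np.hypot(*q))
for row in range(200,280,8): print(row,[ '%d,%d,%d'%tuple(dep(c,(u,row))) for u in range(150,225,12)])
E
python3 m2.py
```

```text
[308 152  22  13 103] [628.2 -69.8] 26.83903271872506
[306 167  16  10  64] [627.6 -70.6] 27.02027081015755
[351 167  16  15  84] [ 615.1 -179.7] 25.482742895374905
[320 224  27  27 342] [ 452.3 -108.9] 27.233078730756866
circ [ 545.9 -116.1] 93.93900224209132
axis [ 545.9 -116.1]
[94.4 93.5 93.9 93.9] [ 29.3  29.1 -42.6 175.6]
green 325.3333333333333 253.0 [413.1 -91.9] 135.00088232851377 169.69598867867379
cap 300.08743169398906 202.88524590163934 183 [527.5 -26.1] 101.55749287171277 91.80831085757124
200 ['521,295,197', '521,269,200', '522,245,194', '522,219,197', '521,193,206', '521,168,207', '523,144,188']
208 ['506,300,172', '506,274,175', '507,249,173', '507,223,174', '507,197,175', '508,172,164', '511,150,129']
216 ['492,309,131', '490,278,155', '490,249,168', '491,225,159', '491,199,155', '493,177,125', '498,156,61']
224 ['481,339,0', '474,281,137', '474,255,136', '474,228,136', '475,202,136', '478,183,70', '483,162,-4']
232 ['462,339,-2', '462,309,1', '458,259,110', '458,232,111', '459,207,93', '463,191,-1', '463,161,0']
240 ['442,339,-3', '442,309,0', '442,278,3', '443,250,-2', '443,220,2', '443,190,4', '443,161,0']
248 ['422,337,2', '422,308,-1', '423,278,2', '423,249,-2', '423,218,7', '423,190,0', '423,161,-2']
256 ['403,336,1', '403,308,-4', '403,278,0', '403,247,7', '403,219,0', '404,190,0', '404,160,1']
264 ['383,337,-1', '383,307,-1', '384,277,1', '384,248,1', '408,37,1324', '384,189,1', '384,160,0']
272 ['364,336,0', '364,307,-3', '364,276,5', '364,248,0', '364,218,2', '365,189,2', '365,160,-5']
```

```bash
cat > plan.py <<'E'
import sys,json,numpy as np
from scipy.spatial.transform import Rotation as Ro
from bench import manip
def plan(pos,rv_tool,N,n=None,start=None):
    """pos target (mm), rv_tool total rotvec in tool frame deg (single fixed axis)"""
    s=manip.read_state();p=np.array(s['tool_pos']);R=Ro.from_euler('xyz',s['tool_rot'],degrees=True)
    step=(np.array(pos)-p)/N; r=np.array(rv_tool,float)/N
    for i in range(n or N):
        print([round(float(v),1) for v in r]+[round(float(v),1) for v in R.inv().apply(step)]); R=R*Ro.from_rotvec(r,degrees=True)
    
def rot_to(rpy):
    s=manip.read_state();R=Ro.from_euler('xyz',s['tool_rot'],degrees=True)
    return (R.inv()*Ro.from_euler('xyz',rpy,degrees=True)).as_rotvec(degrees=True)
E
python3 -c "
from plan import *
plan([546,-116,258],[0,0,166.2],16)"
```

```text
[0.0, 0.0, 10.4, -34.6, -29.7, 0.2]
[0.0, 0.0, 10.4, -39.4, -23.0, 0.2]
[0.0, 0.0, 10.4, -42.9, -15.5, 0.2]
[0.0, 0.0, 10.4, -45.0, -7.5, 0.2]
[0.0, 0.0, 10.4, -45.6, 0.7, 0.2]
[0.0, 0.0, 10.4, -44.7, 8.9, 0.2]
[0.0, 0.0, 10.4, -42.4, 16.8, 0.2]
[0.0, 0.0, 10.4, -38.6, 24.2, 0.2]
[0.0, 0.0, 10.4, -33.6, 30.8, 0.2]
[0.0, 0.0, 10.4, -27.5, 36.3, 0.2]
[0.0, 0.0, 10.4, -20.5, 40.7, 0.2]
[0.0, 0.0, 10.4, -12.9, 43.7, 0.2]
[0.0, 0.0, 10.4, -4.8, 45.3, 0.2]
[0.0, 0.0, 10.4, 3.5, 45.4, 0.2]
[0.0, 0.0, 10.4, 11.6, 44.1, 0.2]
[0.0, 0.0, 10.4, 19.4, 41.3, 0.2]
```

```bash
python3 -m jog '[[0,0,10.4,-35,-30,0,88],[0,0,10.4,-39,-23,0,88],[0,0,10.4,-43,-15.5,0,88],[0,0,10.4,-45,-7.5,0,88],[0,0,10.4,-45.5,0.5,0,88]]' 20
python3 -c "
from plan import *
r=rot_to([180,0,-5.9]);print(r);plan([546,-116,258],r,11)"
```

```text
time: 1.32
tool_pos: [297.8, 314.5, 260.5]
tool_rot: [179.9, -0.0, 107.0]
wrist_force: [-0.2, 0.8, 1.1]
opening: 1.001
[ 2.43470640e-02 -9.69136028e-02  1.12868937e+02]
[0.0, -0.0, 10.3, -44.0, 10.2, 0.2]
[0.0, -0.0, 10.3, -41.5, 17.8, 0.2]
[0.0, -0.0, 10.3, -37.7, 24.9, 0.2]
[0.0, -0.0, 10.3, -32.6, 31.3, 0.2]
[0.0, -0.0, 10.3, -26.5, 36.6, 0.2]
[0.0, -0.0, 10.3, -19.6, 40.7, 0.2]
[0.0, -0.0, 10.3, -12.0, 43.5, 0.2]
[0.0, -0.0, 10.3, -4.1, 45.0, 0.2]
[0.0, -0.0, 10.3, 4.0, 45.0, 0.2]
[0.0, -0.0, 10.3, 11.9, 43.6, 0.2]
[0.0, -0.0, 10.3, 19.5, 40.7, 0.2]
```

Tracking is good.

```bash
python3 -m jog '[[0,0,10.3,-44,10,0,88],[0,0,10.3,-41.5,18,0,88],[0,0,10.3,-38,25,0,88],[0,0,10.3,-32.5,31,0,88],[0,0,10.3,-26.5,36.5,0,88]]' 
python3 -c "
from plan import *
r=rot_to([180,0,-5.9]);print(r);plan([546,-116,230],r,6)"
```

```text
time: 1.95
tool_pos: [410.5, 110.2, 261.5]
tool_rot: [179.9, -0.2, 53.7]
wrist_force: [0.4, 0.8, -0.8]
opening: 0.997
[ 1.06056739e-02 -2.75040441e-01  5.96216490e+01]
[0.0, -0.0, 9.9, -17.1, 40.5, 5.3]
[0.0, -0.0, 9.9, -9.8, 42.8, 5.3]
[0.0, -0.0, 9.9, -2.3, 43.9, 5.3]
[0.0, -0.0, 9.9, 5.3, 43.6, 5.3]
[0.0, -0.0, 9.9, 12.8, 42.0, 5.3]
[0.0, -0.0, 9.9, 19.9, 39.2, 5.3]
```

```bash
python3 -m jog '[[0,0,9.9,-17,40.5,0,88],[0,0,9.9,-10,43,0,88],[0,0,9.9,-2.5,44,0,88],[0,0,9.9,5,43.5,5,88],[0,0,9.9,13,42,5,88]]' 
python3 -c "
from plan import *
r=rot_to([180,0,-5.9]);print(r);plan([546,-116,220],r,3)"
```

```text
time: 2.58
tool_pos: [524.1, -87.4, 252.6]
tool_rot: [-179.9, -0.4, 2.5]
wrist_force: [0.4, 0.6, 0.1]
opening: 0.997
[-0.09110539 -0.40489949  8.35052765]
[-0.0, -0.1, 2.8, 6.8, 9.9, 10.9]
[-0.0, -0.1, 2.8, 7.3, 9.5, 10.9]
[-0.0, -0.1, 2.8, 7.8, 9.1, 10.9]
```

```bash
python3 -m jog '[[0,0,3,7,10,11,60],[0,0,3,7.5,9.5,11,60],[0,0,2.4,8,9,11,60],[0,0,0,0,0,0,60],[0,0,0,0,0,0,60]]' 
python3 -c "
from plan import *
r=rot_to([180,0,-5.9]);print(r);plan([546,-116,159.5],r,3)"
```

```text
time: 3.2
tool_pos: [548.1, -119.9, 218.0]
tool_rot: [-179.9, -0.4, -6.5]
wrist_force: [-0.4, -0.2, -0.1]
opening: 0.677
[-0.12594606 -0.37608328 -0.60289254]
[-0.0, -0.1, -0.2, -1.0, -1.2, 19.5]
[-0.0, -0.1, -0.2, -0.9, -1.2, 19.5]
[-0.0, -0.1, -0.2, -0.9, -1.2, 19.5]
```

```bash
python3 -m jog '[[0,-0.4,-0.6,-2,-3.6,20,60],[0,0,0,0,0,20,60],[0,0,0,0,0,17,60],[0,0,0,0,0,1,60],[0,0,0,0,0,0,60]]' 
python3 -c "
from plan import *
r=rot_to([180,0,-5.9]);print(r);plan([546,-116,159.5],r,1)"
```

```text
time: 3.82
tool_pos: [547.0, -114.1, 162.3]
tool_rot: [-180.0, -0.3, -5.6]
wrist_force: [-0.3, -0.6, -1.2]
opening: 0.684
[-0.02926456 -0.2930262   0.29829548]
[-0.0, -0.3, 0.3, -0.8, 1.9, 2.8]
```

Close gently.

```bash
python3 -m jog '[[0,-0.3,0.3,-1,2,2,40],[0,0,0,0,0,0,30],[0,0,0,0,0,0,20],[0,0,0,0,0,0,10],[0,0,0,0,0,0,10]]' 15
python3 -m jog '[[0,0,0,0,0,0,8],[0,0,0,0,0,0,8],[0,0,0,0,0,0,8],[0,0,0,0,0,0,8],[0,0,0,0,0,0,8]]' 15
python3 -c "
from h import *
cap('side','s2.png')
b=cv2.imread('pics/s2.png')[90:290,180:380]; cv2.imwrite('pics/s2z.png',cv2.resize(b,None,fx=3,fy=3))"
```

```text
time: 4.45
tool_pos: [546.1, -117.0, 162.0]
tool_rot: [179.9, -0.1, -5.9]
wrist_force: [-0.6, -7.1, -0.9]
opening: 0.177
time: 5.08
tool_pos: [546.1, -117.0, 162.0]
tool_rot: [179.9, -0.1, -5.9]
wrist_force: [0.3, -1.6, -0.4]
opening: 0.177
```

View pics/s2z.png

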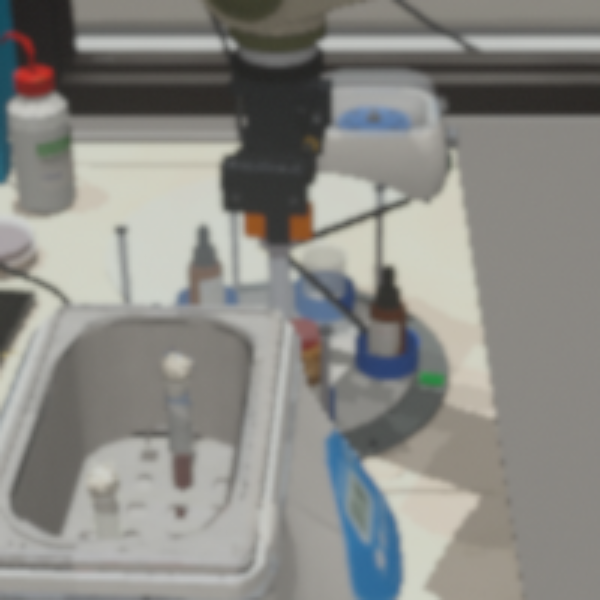

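```bash
python3 -m jog '[[0,0,-3,0,0,0,8],[0,0,-5,0,0,0,8],[0,0,-6,0,0,0,8],[0,0,-6,0,0,0,8],[0,0,-6,0,0,0,8]]' 20
python3 -m jog '[[0,0,-6,0,0,0,8],[0,0,-6,0,0,0,8],[0,0,-6,0,0,0,8],[0,0,-6,0,0,0,8],[0,0,-6,0,0,0,8]]'
```

```text
time: 5.75
tool_pos: [546.2, -117.9, 162.0]
tool_rot: [179.8, -0.1, 20.8]
wrist_force: [-0.3, -1.9, -0.0]
opening: 0.18
time: 6.38
tool_pos: [546.8, -118.7, 162.0]
tool_rot: [179.7, 0.0, 51.7]
wrist_force: [1.0, -2.1, 0.5]
opening: 0.179
```

```bash
python3 -m jog '[[0,0,-5,0.5,-0.7,0,8],[0,0,-3.5,0.5,-0.7,0,8],[0,0,-2,0,0,0,8],[0,0,0,0,0,0,8],[0,0,0,0,0,0,8]]'
cat > m3.py <<'E'
from h import *
np.set_printoptions(precision=1,suppress=True)
c=cap('top','t3.png')
for n in('top','side'):
    if n=='side': c=cap('side','s3.png')
    for k,z in(('amber_bottle_mid',60.5),('front_mark',16)):
        for r in manip.pinpoint(n,k)[:2]: print(n,k,r['confidence'],r['point'],at_z(c,r['point'],z))
a=cv2.imread('pics/t3.png')[130:270,250:420]; b=cv2.imread('pics/s3.png')[120:260,220:390]
cv2.imwrite('pics/z3.png',cv2.resize(np.vstack([a,b]),None,fx=2.1,fy=2.1))
E
python3 m3.py
```

```text
time: 7.0
tool_pos: [547.1, -118.9, 162.0]
tool_rot: [179.5, 0.2, 62.5]
wrist_force: [1.1, -2.9, -0.3]
opening: 0.181
side amber_bottle_mid 0.82 [305.6, 198.0] [462.3 -94.6  60.5]
side amber_bottle_mid 0.55 [306.4, 210.2] [461.5 -37.   60.5]
side front_mark 0.56 [303.8, 211.4] [466.2 -98.4  16. ]
```

View pics/z3.png

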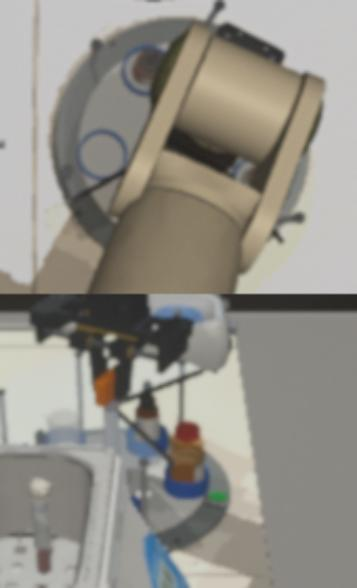

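```bash
python3 -m jog '[[0,0,0,0,0,0,24],[0,0,0,0,0,0,30],[0,0,0,0,0,0,36],[0,0,0,0,0,-20,50],[0,0,0,0,0,-40,60]]'
python3 -c "
from plan import *
r=rot_to([180,0,-10.3]);print(r);plan([380,-85,270],r,8)"
```

```text
time: 7.92
tool_pos: [545.7, -117.3, 220.6]
tool_rot: [179.9, 0.2, 62.5]
wrist_force: [0.2, 0.0, 0.8]
opening: 0.615
[ 0.15884524  0.08682342 72.81745066]
[0.0, 0.0, 9.1, -6.0, -20.2, -6.2]
[0.0, 0.0, 9.1, -9.1, -19.0, -6.2]
[0.0, 0.0, 9.1, -12.0, -17.3, -6.2]
[0.0, 0.0, 9.1, -14.6, -15.2, -6.2]
[0.0, 0.0, 9.1, -16.8, -12.7, -6.2]
[0.0, 0.0, 9.1, -18.6, -9.9, -6.2]
[0.0, 0.0, 9.1, -20.0, -6.8, -6.2]
[0.0, 0.0, 9.1, -20.8, -3.6, -6.2]
```

```bash
python3 -m jog '[[0,0,9.1,-6,-20,-6,70],[0,0,9.1,-9,-19,-6,70],[0,0,9.1,-12,-17,-6,70],[0,0,9.1,-14.5,-15,-6,70],[0,0,9.1,-17,-12.5,-6,70]]'
python3 -c "
from plan import *
r=rot_to([180,0,-10.3]);print(r);plan([380,-85,270],r,3)"
```

```text
time: 8.55
tool_pos: [441.2, -96.1, 253.5]
tool_rot: [179.7, -0.2, 15.6]
wrist_force: [0.0, -0.8, 0.8]
opening: 0.791
[ 0.28901159 -0.28434123 25.92995547]
[0.1, -0.1, 8.6, -18.6, -9.0, -5.6]
[0.1, -0.1, 8.6, -19.8, -6.1, -5.6]
[0.1, -0.1, 8.6, -20.5, -3.1, -5.6]
```

```bash
python3 -m jog '[[0.1,0,8.6,-18.5,-9,-5,75],[0,0,8.6,-20,-6,-5,75],[0,0,8.6,-20.5,-3,-5,75],[0,9,0,0,0,0,75],[0,10,0,0,0,0,75]]'
python3 -m jog '[[0,10,0,0,0,0,75],[0,10,0,0,0,0,75],[0,6,0,0,0,0,75],[0,0,0,0,0,0,75],[0,0,0,0,0,0,75]]'
python3 m.py; python3 m3.py
```

```text
time: 9.18
tool_pos: [378.1, -84.2, 269.6]
tool_rot: [179.8, -19.9, -11.1]
wrist_force: [0.6, 0.5, -1.0]
opening: 0.85
time: 9.8
tool_pos: [376.4, -83.9, 270.7]
tool_rot: [179.4, -46.8, -11.0]
wrist_force: [-0.2, 0.5, 0.4]
opening: 0.852
[311 150  21  13  98] [633.3 -76.5] 25.17125549102591
[353 167  15  17  89] [ 610.2 -183.7] 24.9394133579912
[318 223  27  27 334] [ 453.3 -103.4] 27.43021896845544
circ [ 546.9 -114. ] 94.21426018007176
axis [ 546.9 -114. ]
[94.2 94.2 94.2] [ 23.4 -47.8 173.6]
green 325.3965517241379 252.94827586206895 [413.2 -92.1] 135.44147099423242 170.70153509480346
top amber_bottle_mid 0.7 [335.1, 235.7] [ 453.7 -110.6   60.5]
top front_mark 0.62 [325.8, 234.4] [458.4 -93.1  16. ]
side amber_bottle_mid 0.56 [306.1, 198.1] [461.  -94.2  60.5]
side front_mark 0.79 [307.6, 210.0] [ 455.9 -105.2   16. ]
```

View pics/t3.png

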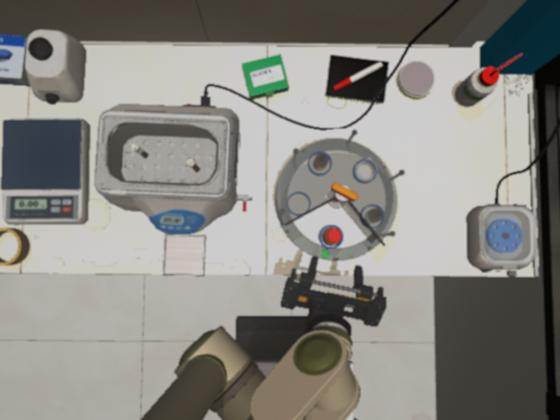

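View pics/z3.png

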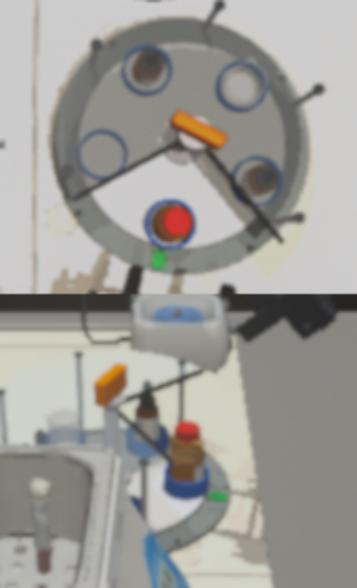

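```bash
cat > m4.py <<'E'
from h import *
np.set_printoptions(precision=1,suppress=True)
c=manip.capture('top')
h=cv2.cvtColor(c['img'],cv2.COLOR_RGB2HSV)
r=cv2.inRange(h,(0,150,80),(8,255,255))|cv2.inRange(h,(170,150,80),(180,255,255));r[:,:300]=0;r[:,360:]=0;r[:215]=0;r[255:]=0
ys,xs=np.nonzero(r);print(len(xs),xs.min(),xs.max(),ys.min(),ys.max(),at_z(c,(xs.mean(),ys.mean()),104),dep(c,(xs.mean(),ys.mean())))
c=manip.capture('side')
h=cv2.cvtColor(c['img'],cv2.COLOR_RGB2HSV)
r=cv2.inRange(h,(0,150,80),(8,255,255))|cv2.inRange(h,(170,150,80),(180,255,255));r[:,:285]=0;r[:,335:]=0;r[:160]=0;r[225:]=0
ys,xs=np.nonzero(r);print(len(xs),xs.min(),xs.max(),ys.min(),ys.max(),at_z(c,(xs.mean(),ys.mean()),97),dep(c,(xs.mean(),ys.mean())))
E
python3 m4.py
python3 -c "
from plan import *
s=manip.read_state();print(s['joint_pos'],s['tool_pos'],s['tool_rot'])"
```

```text
162 327 340 229 242 [ 453.1 -102.2  104. ] [ 453.  -101.9  106.4]
67 304 313 181 190 [455.  -99.3  97. ] [455.4 -88.4 103.4]
[-45.55805695 -10.48955742 123.48513894  45.93682452  34.38733365
  24.42163662] [376.25158439 -83.64536498 270.37288757] [179.44244933 -46.8439359  -10.9929905 ]
```

```bash

python3 -c "
from plan import *
r=rot_to([180,-46,-10.5]);print(r);plan([392,-88,150],r,5)"
```

```text
[ 0.91468235 -0.84227478 -0.34394729]
[0.2, -0.2, -0.1, -15.3, 0.1, 18.8]
[0.2, -0.2, -0.1, -15.3, 0.1, 18.9]
[0.2, -0.2, -0.1, -15.2, 0.2, 18.9]
[0.2, -0.2, -0.1, -15.2, 0.2, 19.0]
[0.2, -0.2, -0.1, -15.1, 0.2, 19.0]
```

```bash
python3 -m jog '[[0.3,-0.2,-0.1,-10,0,14,75],[0.3,-0.2,-0.1,-16,0,19,75],[0.2,-0.2,-0.1,-16,0,19,75],[0.1,-0.2,-0.1,-16,0,19,75],[0,0,0,-15,0,19,75]]'
python3 -c "
from plan import *
s=manip.read_state();print(s['joint_pos'])
r=rot_to([180,-46,-10.5]);print(r);plan([392,-88,150],r,1)"
```

```text
time: 10.88
tool_pos: [391.9, -87.6, 160.6]
tool_rot: [179.7, -46.4, -10.2]
wrist_force: [-0.3, -0.2, -0.4]
opening: 0.848
[-43.78366496   8.51048481 134.9789016  100.84333446  23.81007057
 -36.41646593]
[ 0.04438521 -0.35771493  0.22571442]
[0.0, -0.4, 0.2, -7.6, 0.4, 7.5]
```

```bash
cat > kin.py <<'E'
import numpy as np
from scipy.optimize import least_squares
from scipy.spatial.transform import Rotation as Ro
D=[([57.966,21.807,74.336],[185.4,517.8,260.7],[180,0,160.3]),
([-45.558,-10.49,123.485],[376.25,-83.65,270.37],[179.44,-46.84,-10.99]),
([-43.784,8.51,134.979],[391.9,-87.6,160.6],[179.7,-46.4,-10.2])]
def W(x,j):
    h,L1,L2,L3,d=x[:5];q=np.radians(j);r=L1*np.sin(q[1])+L2*np.sin(q[1]+q[2]);z=h+L1*np.cos(q[1])+L2*np.cos(q[1]+q[2])
    return np.array([r*np.cos(q[0])-d*np.sin(q[0]),r*np.sin(q[0])+d*np.cos(q[0]),z])
def tgt(x,p,e): return np.array(p)-x[3]*Ro.from_euler('xyz',e,degrees=True).apply([0,0,1])
f=lambda x:np.concatenate([W(x,j)-tgt(x,p,e) for j,p,e in D])
s=least_squares(f,[150,400,350,225,117]);X=s.x
if __name__=='__main__':
    print(X,s.fun.round(1))
    for tilt in (30,35,40,46,52,60):
      for yaw in(-10.5,10,-30):
        z=Ro.from_euler('xyz',[180,-tilt,yaw],degrees=True).apply([0,0,1]);p=np.array([453,-102,65])-3*z
        w=p-X[3]*z
        r=least_squares(lambda j:W(X,j)-w,[-36,10,110]);j=r.x
        a=np.radians(j[0]);t=np.radians(j[1]+j[2]);fd=np.array([np.sin(t)*np.cos(a),np.sin(t)*np.sin(a),np.cos(t)])
        print(tilt,yaw,j.round(1),abs(r.fun).max().round(1),'ang forearm-tool',np.degrees(np.arccos(fd@z)).round(1))
E
python3 kin.py
```

```text
[ -5.10659565 533.12454315 322.36765456 176.91293576 131.19338981] [-21.6  -8.6  17.8 -16.4   6.6   1.8  20.2 -28.6 -19.6]
30 -10.5 [-33.7  20.  128.5] 0.0 ang forearm-tool 11.9
30 10 [-37.9  20.7 127.2] 0.0 ang forearm-tool 24.3
30 -30 [-28.9  20.4 127.7] 0.0 ang forearm-tool 2.0
35 -10.5 [-34.6  20.1 131.5] 0.0 ang forearm-tool 14.1
35 10 [-39.5  20.8 129.8] 0.0 ang forearm-tool 26.3
35 -30 [-28.8  20.5 130.5] 0.0 ang forearm-tool 6.0
40 -10.5 [-35.5  20.4 134.4] 0.0 ang forearm-tool 19.8
40 10 [-41.1  21.2 132.5] 0.0 ang forearm-tool 30.1
40 -30 [-28.8  20.9 133.3] 0.0 ang forearm-tool 14.2
46 -10.5 [-36.6  21.3 137.9] 0.0 ang forearm-tool 28.5
46 10 [-43.   22.2 135.7] 0.0 ang forearm-tool 36.2
46 -30 [-28.7  21.8 136.6] 0.0 ang forearm-tool 24.4
52 -10.5 [-37.6  22.9 141.4] 0.0 ang forearm-tool 38.5
52 10 [-44.8  23.7 138.7] 0.0 ang forearm-tool 43.6
52 -30 [-28.7  23.4 139.8] 0.0 ang forearm-tool 35.2
60 -10.5 [-38.9  26.  145.8] 0.0 ang forearm-tool 52.9
60 10 [-47.   26.6 142.7] 0.0 ang forearm-tool 54.6
60 -30 [-28.6  26.3 144. ] 0.0 ang forearm-tool 50.3
```

```bash
cat > kin2.py <<'E'
import numpy as np
from scipy.optimize import least_squares
from scipy.spatial.transform import Rotation as Ro
D=[([57.966,21.807,74.336,0,83.858,-12.336],[185.378,517.799,260.748],[180,0,160.302]),
([-45.55805695,-10.48955742,123.48513894,45.93682452,34.38733365,24.42163662],[376.2516,-83.645,270.3729],[179.4424,-46.8439,-10.993]),
([-43.78366496,8.51048481,134.9789016,100.84333446,23.81007057,-36.41646593],[391.9,-87.6,160.6],[179.7,-46.4,-10.2])]
Z=lambda a:Ro.from_euler('z',a,degrees=True);Y=lambda a:Ro.from_euler('y',a,degrees=True)
def fk(x,q):
    h,L1,L2,a3,d,d5,a5,L3,a1=x
    R=Z(q[0]);p=R.apply([a1,d,h]);R=R*Y(q[1]);p=p+R.apply([0,0,L1]);R=R*Y(q[2]);p=p+R.apply([a3,0,L2])
    R=R*Z(q[3]);p=p+R.apply([0,d5,0]);R=R*Y(q[4]);p=p+R.apply([a5,0,L3]);R=R*Z(q[5])
    return p,R
x0=np.array([100,400,350,0,117,0,0,250,0.])
def f(x):
    return np.concatenate([np.concatenate([(fk(x,q)[0]-p) for q,p,e in D]),0.01*(x-x0)])
s=least_squares(f,x0);X=s.x
if __name__=='__main__':
    for q,p,e in D:
        M=fk(X,q)[1];E=Ro.from_euler('xyz',e,degrees=True);print((M.inv()*E).as_euler('xyz',degrees=True).round(1),(fk(X,q)[0]-p).round(1))
    print(X.round(1))
E
python3 kin2.py
```

```text
[-0. -0. 90.] [-0. -0.  0.]
[-0. -0. 90.] [-0. -0. -0.]
[-0.  0. 90.] [ 0.  0. -0.]
[ 1.298e+02  5.370e+02  3.505e+02  1.027e+02  1.176e+02 -1.000e-01
 -1.000e-01  2.280e+02  2.000e-01]
```

```bash
cat >> kin2.py <<'E'
lo=np.array([-178.18,-50.72,12.68,-81.47,9.98,-165.26]);hi=np.array([178.18,133.34,142.11,261.47,163.14,165.26])
def ik(p,e,q0):
    T=Ro.from_euler('xyz',e,degrees=True)
    def g(q):
        a,R=fk(X,q);R=R*Z(90);return np.r_[a-p,3*(R.inv()*T).as_rotvec(degrees=True)]
    r=least_squares(g,np.clip(q0,lo+.01,hi-.01),bounds=(lo,hi));return r.x,abs(r.fun).max()
E
python3 - <<'E'
from kin2 import *
from bench import manip
q0=manip.read_state()['joint_pos']
for name,g,yaws in(('mark',[453,-102,65],(-10.5,5,-25)),('markup',[453,-102,115],(-10.5,)),('tray',[405,246,52],(0,30,60))):
  for yaw in yaws:
    for tilt in(35,40,46,52,58):
        e=[180,-tilt,yaw];p=np.array(g)-3*Ro.from_euler('xyz',e,degrees=True).apply([0,0,1])
        b=min((ik(p,e,qq) for qq in(q0,[-35,20,120,60,30,0],[-35,20,120,0,30,40],[20,20,120,60,30,0],[20,20,120,0,30,40],[20,20,120,100,30,-60],[20,20,120,150,50,-90])),key=lambda t:t[1])
        print(name,yaw,tilt,b[0].round(0),b[1].round(2))
E
```

```text
mark -10.5 35 [-34.  26. 126. 109.  14. -39.] 0.0
mark -10.5 40 [-36.  28. 129. 131.  21. -63.] 0.0
mark -10.5 46 [-37.  31. 133. 143.  32. -76.] 0.0
mark -10.5 52 [-39.  35. 137. 148.  45. -85.] 0.0
mark -10.5 58 [-40.  41. 140. 151.  59. -91.] 0.0
mark 5 35 [-40.  26. 125.  84.  24. -33.] 0.0
mark 5 40 [-42.  28. 128. 100.  28. -51.] 0.0
mark 5 46 [-44.  31. 131. 113.  36. -67.] 0.0
mark 5 52 [-47.  35. 134. 120.  46. -78.] 0.0
mark 5 58 [-49.  40. 137. 124.  56. -87.] 0.0
mark -25 35 [-29.  27. 126. 165.  10. -78.] 4.3
mark -25 40 [-29.  28. 128. 172.  16. -85.] 0.0
mark -25 46 [-29.  31. 132. 174.  29. -88.] 0.0
mark -25 52 [-29.  35. 136. 175.  43. -89.] 0.0
mark -25 58 [-29.  40. 139. 176.  57. -90.] 0.0
markup -10.5 35 [-34.  18. 122.  64.  15.   7.] 0.0
markup -10.5 40 [-36.  19. 126.  97.  16. -27.] 0.0
markup -10.5 46 [-37.  21. 130. 124.  23. -56.] 0.0
markup -10.5 52 [-39.  24. 134. 138.  33. -71.] 0.0
markup -10.5 58 [-40.  28. 137. 144.  46. -80.] 0.0
tray 0 35 [  23.   30.  121.  256.   14. -146.] 0.0
tray 0 40 [  24.   31.  123.  233.   19. -122.] 0.0
tray 0 46 [  26.   34.  126.  220.   29. -108.] 0.0
tray 0 52 [  27.   37.  129.  214.   40. -100.] 0.0
tray 0 58 [ 28.  41. 131. 211.  51. -95.] 0.0
tray 30 35 [ 12.  29. 125. 125.  13. -51.] 0.0
tray 30 40 [ 11.  30. 128. 143.  21. -70.] 0.0
tray 30 46 [  9.  33. 132. 152.  33. -81.] 0.0
tray 30 52 [  8.  38. 136. 156.  46. -87.] 0.0
tray 30 58 [  7.  43. 139. 158.  60. -91.] 0.0
tray 60 35 [  2.  29. 122.  75.  30. -35.] 0.0
tray 60 40 [ -0.  31. 124.  87.  34. -49.] 0.0
tray 60 46 [ -3.  34. 127.  97.  40. -63.] 0.0
tray 60 52 [ -5.  37. 130. 104.  48. -73.] 0.0
tray 60 58 [ -8.  41. 132. 108.  56. -82.] 0.0
```

```bash

python3 -c "
from plan import *
r=rot_to([180,-46,-10.5]);print(r);plan([451,-101.6,68],r,6)"
```

```text
[ 0.04438521 -0.35771493  0.22571442]
[0.0, -0.1, 0.0, -4.2, 0.5, 18.0]
[0.0, -0.1, 0.0, -4.2, 0.5, 18.0]
[0.0, -0.1, 0.0, -4.2, 0.5, 18.0]
[0.0, -0.1, 0.0, -4.1, 0.5, 18.0]
[0.0, -0.1, 0.0, -4.1, 0.5, 18.0]
[0.0, -0.1, 0.0, -4.1, 0.5, 18.0]
```

```bash
python3 -m jog '[[0,-0.1,0.1,-4,0.5,15,75],[0,-0.1,0.1,-4,0.5,18,75],[0,-0.1,0,-4,0.5,18,75],[0,0,0,-4,0.5,12,75],[0,0,0,0,0,0,75]]'
python3 -c "
from plan import *
r=rot_to([180,-46,-10.5]);print(r);plan([451,-101.6,68],r,4);print(manip.read_state()['joint_pos'])"; python3 m3.py
```

```text
time: 11.5
tool_pos: [427.1, -97.0, 102.0]
tool_rot: [180.0, -45.9, -10.6]
wrist_force: [0.3, -0.2, -0.6]
opening: 0.852
[ 0.06194309  0.11858003 -0.04770291]
[0.0, 0.0, -0.0, -1.9, 0.0, 10.3]
[0.0, 0.0, -0.0, -1.9, 0.0, 10.3]
[0.0, 0.0, -0.0, -1.9, 0.0, 10.3]
[0.0, 0.0, -0.0, -1.9, 0.0, 10.3]
[-39.46810347  23.0170552  134.65741856 132.43748809  28.02404867
 -67.02594972]
top amber_bottle_mid 0.57 [332.8, 229.6] [ 468.1 -105.2   60.5]
top front_mark 0.62 [325.4, 238.1] [449.3 -92.1  16. ]
side amber_bottle_mid 0.73 [305.9, 199.0] [461.6 -89.8  60.5]
side front_mark 0.75 [305.9, 210.4] [ 460.5 -103.3   16. ]
```

View pics/z3.png

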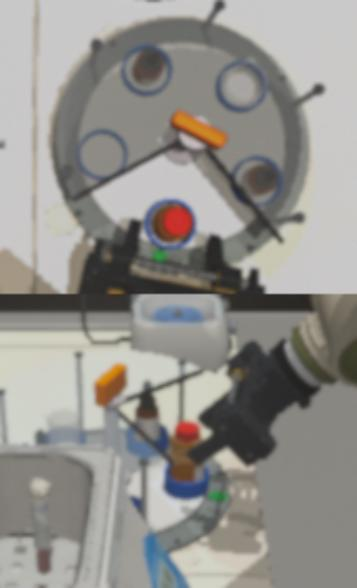

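```bash
python3 -m jog '[[0,0,0,-2,0,10,75],[0,0,0,-2,0,10,75],[0,0,0,-2,0,10,75],[0,0,0,-2,0,10,75],[0,0,0,0,0,0,75]]'
python3 -c "
from plan import *
r=rot_to([180,-46,-10.5]);print(r);plan([451,-101.6,68],r,1);print(manip.read_state()['joint_pos'])"; python3 m3.py
```

```text
time: 12.42
tool_pos: [450.3, -101.8, 70.7]
tool_rot: [179.7, -46.2, -10.4]
wrist_force: [-0.5, 0.1, -0.3]
opening: 0.852
[ 0.22491336 -0.24133689  0.05033424]
[0.2, -0.2, 0.1, -1.5, -0.3, 2.3]
[-37.10216262  30.24995157 133.02213353 142.77474863  31.92606063
 -76.31601006]
top amber_bottle_mid 0.54 [333.0, 236.6] [ 451.6 -105.7   60.5]
top front_mark 0.64 [327.0, 236.1] [454.2 -96.1  16. ]
top front_mark 0.35 [330.1, 233.5] [ 460.6 -103.6   16. ]
side amber_bottle_mid 0.51 [309.1, 197.6] [453.1 -96.7  60.5]
side front_mark 0.9 [306.7, 213.5] [458.7 -88.4  16. ]
```

View pics/z3.png

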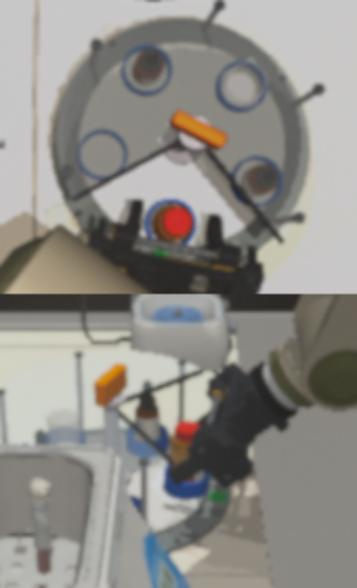

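```bash
python3 -m jog '[[0.2,-0.2,0,-1.5,0,2.3,75],[0,0,0,0,0,0,60],[0,0,0,0,0,0,55],[0,0,0,0,0,0,50],[0,0,0,0,0,0,46]]' 25
python3 -m jog '[[0,0,0,0,0,0,42],[0,0,0,0,0,0,38],[0,0,0,0,0,0,36],[0,0,0,0,0,0,36],[0,0,0,0,0,0,36]]' 25; python3 m4.py
```

```text
time: 13.35
tool_pos: [450.7, -102.0, 68.7]
tool_rot: [179.9, -46.1, -10.4]
wrist_force: [-0.6, 0.6, 0.0]
opening: 0.524
time: 13.98
tool_pos: [450.7, -101.9, 68.7]
tool_rot: [179.9, -46.1, -10.4]
wrist_force: [0.2, 0.7, -0.5]
opening: 0.487
174 327 342 228 242 [ 452.8 -103.9  104. ] [ 452.8 -103.7  105.9]
71 304 312 181 190 [456.4 -98.3  97. ] [456.9 -86.7 103.8]
```

```bash
python3 -m jog '[[0,0,0,3,0,-3,36],[0,0,0,5,0,-5,36],[0,0,0,6,0,-6,36],[0,0,0,7,0,-7,36],[0,0,0,0,0,0,36]]' 30
python3 -c "
from plan import *
r=rot_to([180,-46,-10.5]);print(r);plan([451,-101.6,145],r,4);print(manip.read_state()['joint_pos'])"; python3 m3.py
```

```text
time: 14.7
tool_pos: [449.2, -101.6, 99.3]
tool_rot: [179.9, -45.9, -10.4]
wrist_force: [0.3, -0.1, -1.5]
opening: 0.482
[0.08436092 0.08920547 0.04410596]
[0.0, 0.0, 0.0, 8.5, -0.1, -7.6]
[0.0, 0.0, 0.0, 8.5, -0.1, -7.6]
[0.0, 0.0, 0.0, 8.5, -0.1, -7.6]
[0.0, 0.0, 0.0, 8.5, -0.1, -7.6]
[-37.22250644  24.23770537 131.19168824 132.49905987  25.86665847
 -64.85917411]
top amber_bottle_mid 0.88 [334.5, 237.5] [ 449.5 -109.2   60.5]
top amber_bottle_mid 0.45 [342.2, 192.3] [ 556.8 -127.8   60.5]
side amber_bottle_mid 0.68 [306.9, 188.5] [ 457.8 -142.8   60.5]
side front_mark 0.63 [306.8, 210.1] [ 458.1 -104.7   16. ]
```

View pics/z3.png

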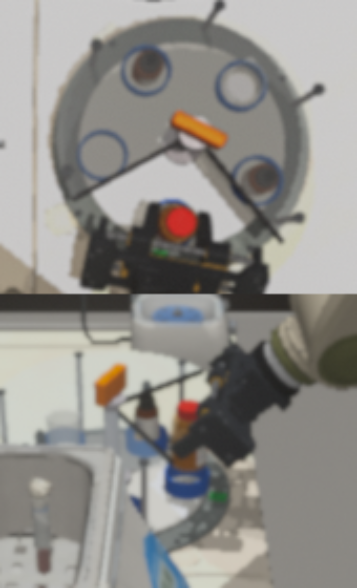

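```bash
python3 -m jog '[[0,0,0,7,0,-7,36],[0,0,0,7,0,-9,36],[0,0,0,6,0,-11,36],[0,0,0,2,0,-12,36],[0,0,0,0,0,-6,36]]' 30
cat > arc.py <<'E'
import sys
from plan import *
def arc(rad,z,az,yaw,pitch,N,n):
    s=manip.read_state();p=np.array(s['tool_pos']);R=Ro.from_euler('xyz',s['tool_rot'],degrees=True)
    r0=np.hypot(p[0],p[1]);a0=np.arctan2(p[1],p[0]);z0=p[2]
    r=rot_to([180,pitch,yaw])/N;print('joints',s['joint_pos'].round(0),'rot/row',r.round(2))
    for i in range(n):
        t=(i+1)/N;a=a0+(np.radians(az)-a0)*t;q=np.array([(r0+(rad-r0)*t)*np.cos(a),(r0+(rad-r0)*t)*np.sin(a),z0+(z-z0)*t])
        print([round(float(v),1) for v in r]+[round(float(v),1) for v in R.inv().apply(q-p)]);p=q;R=R*Ro.from_rotvec(r,degrees=True)
E
python3 -c "
from arc import *
arc(435,125,31.3,27,-46.1,9,9)"
```

```text
time: 15.62
tool_pos: [431.7, -98.0, 144.8]
tool_rot: [-179.8, -45.5, -10.6]
wrist_force: [-0.3, -0.3, -1.5]
opening: 0.484
joints [-39.  15. 130. 107.  21. -39.] rot/row [ 2.98  0.06 -2.91]
[3.0, 0.1, -2.9, -2.3, -37.8, 0.9]
[3.0, 0.1, -2.9, -2.6, -37.7, 0.5]
[3.0, 0.1, -2.9, -3.0, -37.6, 0.2]
[3.0, 0.1, -2.9, -3.3, -37.5, -0.1]
[3.0, 0.1, -2.9, -3.6, -37.4, -0.5]
[3.0, 0.1, -2.9, -4.0, -37.3, -0.8]
[3.0, 0.1, -2.9, -4.3, -37.2, -1.2]
[3.0, 0.1, -2.9, -4.6, -37.0, -1.5]
[3.0, 0.1, -2.9, -4.9, -36.9, -1.9]
```

```bash
python3 -c "
from kin2 import *
from bench import manip
q=manip.read_state()['joint_pos']
for p in([420,-96,155],[410,-94,165],[405,-92,165],[405,-92,150]): print(p,[t.round(1) for t in ik(np.array(p),[180,-46.1,-10.5],q)])
from plan import *
plan([408,-93,160],rot_to([180,-46.1,-10.5]),3)
from h import *
c=manip.capture('top');print(at_z(c,(284,224),128),at_z(c,(284,224),16))
"
```

```text
[420, -96, 155] [array([-40.5,  11.9, 131.2, 103. ,  21.7, -35.7]), np.float64(0.0)]
[410, -94, 165] [array([-41.7,   9.2, 131.6,  96.1,  22.1, -29.4]), np.float64(0.0)]
[405, -92, 165] [array([-42.2,   8.8, 132.3,  96.3,  22.4, -30. ]), np.float64(0.0)]
[405, -92, 150] [array([-42.2,  11.7, 133.9, 106.9,  23.3, -41.5]), np.float64(0.0)]
[-0.0, 0.2, -0.0, -2.0, -0.2, -9.3]
[-0.0, 0.2, -0.0, -2.0, -0.2, -9.3]
[-0.0, 0.2, -0.0, -2.0, -0.2, -9.3]
[476.73838076  11.41719724 128.        ] [483.09349217   8.99272891  16.        ]
```

```bash
python3 -m jog '[[0,0.2,0,-1,0,-9,36],[0,0.2,0,-1,0,-9.5,36],[0,0.1,0,0,0,-9.5,36],[0,0,0,0,0,-6,36],[0,0,0,0,0,0,36]]' 30
python3 -c "
from arc import *
arc(425,140,31.3,27,-46.1,10,10)"
```

```text
time: 16.3
tool_pos: [405.3, -92.6, 166.3]
tool_rot: [-179.6, -45.9, -10.7]
wrist_force: [-0.2, 0.3, -2.1]
opening: 0.488
joints [-42.   9. 132.  94.  23. -28.] rot/row [ 2.68  0.01 -2.62]
[2.7, 0.0, -2.6, -1.3, -32.1, 2.7]
[2.7, 0.0, -2.6, -1.5, -32.1, 2.4]
[2.7, 0.0, -2.6, -1.8, -32.2, 2.1]
[2.7, 0.0, -2.6, -2.0, -32.3, 1.8]
[2.7, 0.0, -2.6, -2.3, -32.4, 1.5]
[2.7, 0.0, -2.6, -2.6, -32.4, 1.3]
[2.7, 0.0, -2.6, -2.8, -32.5, 1.0]
[2.7, 0.0, -2.6, -3.1, -32.5, 0.7]
[2.7, 0.0, -2.6, -3.3, -32.6, 0.4]
[2.7, 0.0, -2.6, -3.6, -32.6, 0.1]
```

```bash
python3 -m jog '[[1.5,0,-1.5,0,-16,1,36],[2.7,0,-2.6,0,-30,1,36],[2.7,0,-2.6,0,-32,1,36],[2.7,0,-2.6,0,-32,1,36],[2.7,0,-2.6,0,-32,1,36]]' 30
python3 -c "
from arc import *
arc(425,140,31.3,27,-46.1,6,6)"
```

```text
time: 16.92
tool_pos: [419.0, 50.7, 161.8]
tool_rot: [-179.5, -45.9, 6.6]
wrist_force: [-0.0, -0.2, -1.3]
opening: 0.482
joints [-20.  10. 132. 101.  20. -31.] rot/row [ 2.37  0.02 -2.36]
[2.4, 0.0, -2.4, -3.1, -29.9, 2.3]
[2.4, 0.0, -2.4, -3.4, -30.0, 2.0]
[2.4, 0.0, -2.4, -3.6, -30.0, 1.7]
[2.4, 0.0, -2.4, -3.9, -30.0, 1.4]
[2.4, 0.0, -2.4, -4.1, -30.0, 1.1]
[2.4, 0.0, -2.4, -4.3, -30.0, 0.8]
```

```bash
python3 -m jog '[[2.4,0,-2.4,-3,-30,2,36],[2.4,0,-2.4,-3.5,-30,2,36],[2.4,0,-2.4,-3.5,-30,1.5,36],[2.4,0,-2.4,-4,-30,1.5,36],[2,0,-2,-4,-20,1,36]]' 30
python3 -c "
from arc import *
arc(430,120,31.3,27,-46.1,3,3)
from h import *
c=manip.capture('top')
for r in manip.pinpoint('top','tray_floor')[:2]: print(r,at_z(c,r['point'],3))
h=cv2.cvtColor(c['img'],cv2.COLOR_RGB2HSV)
cap('side','s5.png');cap('top','t5.png')
cv2.imwrite('pics/z5.png',cv2.resize(np.vstack([cv2.imread('pics/t5.png')[170:310,110:330],cv2.imread('pics/s5.png')[190:340,230:450]]),None,fx=2,fy=2))
"
```

```text
time: 17.55
tool_pos: [379.5, 190.0, 141.5]
tool_rot: [-179.8, -45.8, 23.9]
wrist_force: [-0.4, -0.1, -0.8]
opening: 0.484
joints [  1.  14. 133. 123.  19. -51.] rot/row [ 0.69  0.09 -0.72]
[0.7, 0.1, -0.7, -4.3, -11.7, 5.9]
[0.7, 0.1, -0.7, -4.4, -11.8, 5.8]
[0.7, 0.1, -0.7, -4.5, -11.9, 5.7]
{'point': [188.8, 252.6], 'confidence': 0.77} [412.08367291 241.8876873    3.        ]
```

View pics/z5.png

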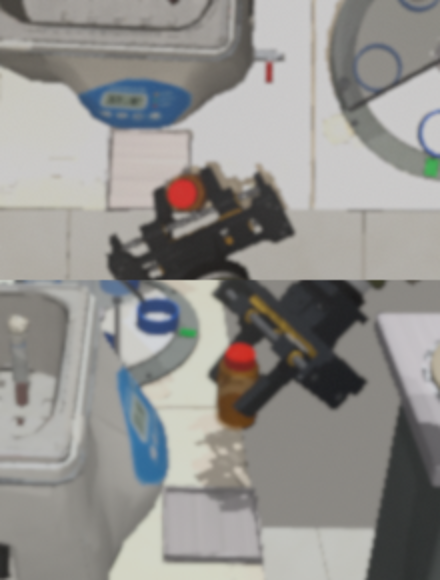

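```bash
python3 - <<'E'
from h import *
np.set_printoptions(precision=1,suppress=True)
c=manip.capture('side')
P=[at_z(c,p,12) for p in((312.3,294),(356.7,294),(311.7,330.7),(361,330.7))];print(np.array(P),np.mean(P,0))
a=cv2.imread('pics/top0.png')[225:285,150:220]; cv2.imwrite('pics/tray.png',cv2.resize(a,None,fx=8,fy=8,interpolation=cv2.INTER_CUBIC))
E
```

```text
[[453.8 214.2  12. ]
 [359.1 213.1  12. ]
 [458.3 317.8  12. ]
 [361.9 316.6  12. ]] [408.3 265.4  12. ]
```

View pics/tray.png

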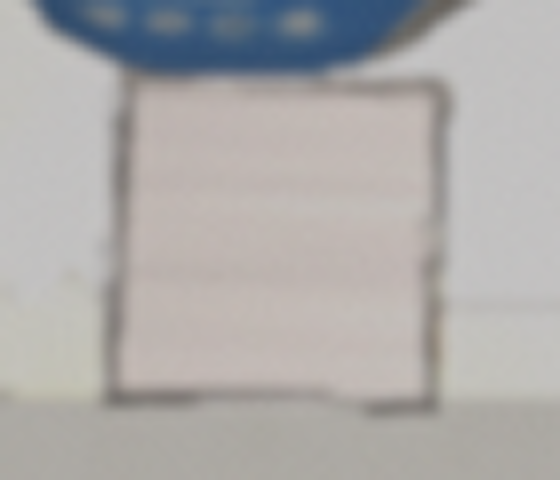

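```bash
python3 -c "
from plan import *
plan([403.5,251,110],rot_to([180,-46.1,26]),4)"
```

```text
[0.4, 0.1, -0.4, 2.3, -12.0, 13.9]
[0.4, 0.1, -0.4, 2.4, -11.9, 14.0]
[0.4, 0.1, -0.4, 2.5, -11.8, 14.1]
[0.4, 0.1, -0.4, 2.5, -11.6, 14.2]
```

```bash
python3 -m jog '[[0.4,0.1,-0.4,2.5,-12,14,36],[0.4,0.1,-0.4,2.5,-12,14,36],[0.4,0,-0.4,2.5,-12,14,36],[0.4,0,-0.4,2.5,-9,12,36],[0,0,0,0,0,0,36]]' 30
python3 -c "
from plan import *
print(manip.read_state()['joint_pos'].round(0))
plan([403.5,251,62],rot_to([180,-46.1,26]),4)"
```

```text
time: 18.42
tool_pos: [407.9, 246.2, 111.5]
tool_rot: [-180.0, -46.2, 25.4]
wrist_force: [-0.1, -0.6, -1.5]
opening: 0.479
[ 12.  23. 128. 148.  19. -69.]
[0.1, -0.0, -0.1, -9.3, -1.6, 8.2]
[0.1, -0.0, -0.1, -9.3, -1.6, 8.2]
[0.1, -0.0, -0.1, -9.3, -1.6, 8.2]
[0.1, -0.0, -0.1, -9.2, -1.6, 8.2]
```

```bash
python3 -m jog '[[0,0,0,-9,-1.6,8,36],[0,0,0,-9,-1.6,8,36],[0,0,0,-9,-1.6,8,36],[0,0,0,-7,-1,6.5,36],[0,0,0,0,0,0,36]]' 30
python3 -c "
from plan import *
print(manip.read_state()['joint_pos'].round(0))
plan([403.5,251,57],rot_to([180,-46.1,26]),2)
from h import *
c=cap('side','s6.png');cap('top','t6.png')
cv2.imwrite('pics/z6.png',cv2.resize(np.vstack([cv2.imread('pics/t6.png')[170:310,110:330],cv2.imread('pics/s6.png')[190:340,230:450]]),None,fx=2,fy=2))
"
```

```text
time: 19.05
tool_pos: [405.6, 246.9, 66.4]
tool_rot: [-180.0, -46.3, 24.9]
wrist_force: [0.2, 0.1, -0.9]
opening: 0.484
[ 13.  31. 131. 161.  29. -82.]
[0.4, -0.1, -0.4, -3.5, -2.3, 3.2]
[0.4, -0.1, -0.4, -3.4, -2.3, 3.2]
```

View pics/z6.png

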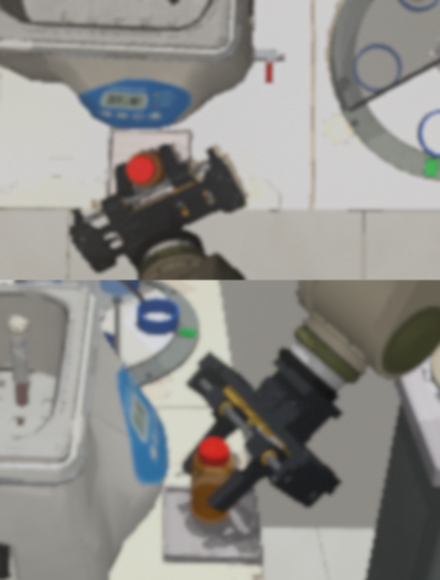

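```bash
python3 -m jog '[[0,0,0,-3.5,-2.3,3,36],[0,0,0,-3,-2,2.5,36],[0,0,0,0,0,0,36],[0,0,0,-0.7,0,0.7,36],[0,0,0,0,0,0,36]]' 30
python3 -c "
from bench import manip
s=manip.read_state();print(s['tool_pos'],s['wrist_force'])"
```

```text
time: 19.77
tool_pos: [403.7, 250.9, 58.1]
tool_rot: [180.0, -46.5, 25.0]
wrist_force: [0.2, -0.2, -1.7]
opening: 0.486
[403.69749612 250.92780985  58.05518308] [ 0.17020142 -0.15414689 -1.7221164 ]
```

```bash
python3 -m jog '[[0,-0.3,0,-0.7,0,0.7,36],[0,0,0,0,0,0,36],[0,0,0,-0.7,0,0.7,36],[0,0,0,0,0,0,36],[0,0,0,0,0,0,36]]' 30
```

```text
time: 20.4
tool_pos: [403.8, 250.9, 56.1]
tool_rot: [180.0, -46.2, 25.0]
wrist_force: [0.4, 0.2, -1.5]
opening: 0.48
```

```bash
python3 -m jog '[[0,0,0,-0.5,0,0.5,36],[0,0,0,0,0,0,36],[0,0,0,0,0,0,36],[0,0,0,-0.5,0,0.5,36],[0,0,0,0,0,0,36]]' 30
```

```text
time: 21.02
tool_pos: [404.0, 251.1, 55.7]
tool_rot: [180.0, -46.4, 25.0]
wrist_force: [-0.2, -0.6, -1.2]
opening: 0.479
```

```bash
python3 -m jog '[[0,0.2,0,-0.7,0,0.7,36],[0,0,0,0,0,0,36],[0,0,0,0,0,0,36],[0,0,0,0,0,0,36],[0,0,0,0,0,0,36]]' 30
```

```text
time: 21.65
tool_pos: [404.1, 251.2, 55.7]
tool_rot: [180.0, -46.8, 25.0]
wrist_force: [-2.2, -1.4, 2.0]
opening: 0.485
```

Contact with the floor; release slowly.

```bash
python3 -m jog '[[0,0,0,0,0,0,44],[0,0,0,0,0,0,46],[0,0,0,0,0,0,49],[0,0,0,0,0,0,53],[0,0,0,0,0,0,58]]' 10
python3 -m jog '[[0,0,0,0,0,0,64],[0,0,0,0,0,0,64],[0,0,0,0,0,-5,64],[0,0,0,0,0,-15,64],[0,0,0,0,0,-20,64]]' 10
python3 -m jog '[[0,0,0,0,0,-25,64],[0,0,0,0,0,-25,64],[0,0,0,0,0,-15,64],[0,0,0,0,0,0,64],[0,0,0,0,0,0,64]]' 10
cat > fin.py <<'E'
from h import *
np.set_printoptions(precision=1,suppress=True)
for n,f in(('top','t7.png'),('side','s7.png')):
    c=cap(n,f)
    for k,z in(('amber_bottle_mid',47.5),('tray_floor',3)):
        for r in manip.pinpoint(n,k)[:2]: print(n,k,r['confidence'],r['point'],at_z(c,r['point'],z))
    h=cv2.cvtColor(c['img'],cv2.COLOR_RGB2HSV);r=cv2.inRange(h,(0,150,80),(8,255,255))|cv2.inRange(h,(170,150,80),(180,255,255))
    k,l,s,ce=cv2.connectedComponentsWithStats(r)
    for i in range(1,k):
        if s[i,4]>30: print(n,'red',s[i],at_z(c,ce[i],91 if n=='top' else 84),dep(c,ce[i]))
cv2.imwrite('pics/z7.png',cv2.resize(np.vstack([cv2.imread('pics/t7.png')[170:310,110:330],cv2.imread('pics/s7.png')[190:340,230:450]]),None,fx=2,fy=2))
s=manip.read_state();print(s['time'],s['tool_pos'],s['wrist_force'],s['joint_pos'])
E
python3 fin.py
```

```text
time: 22.28
tool_pos: [404.6, 251.3, 55.5]
tool_rot: [180.0, -46.8, 25.0]
wrist_force: [-0.5, -0.1, -0.5]
opening: 0.657
time: 22.9
tool_pos: [376.6, 238.5, 83.6]
tool_rot: [180.0, -46.7, 25.0]
wrist_force: [-0.4, -0.3, 0.3]
opening: 0.731
time: 23.52
tool_pos: [328.6, 216.6, 131.5]
tool_rot: [179.9, -46.8, 25.0]
wrist_force: [0.3, 0.7, 0.2]
opening: 0.729
top amber_bottle_mid 0.55 [181.7, 253.6] [409.5 251.8  47.5]
top tray_floor 0.78 [184.7, 256.9] [401.5 251.7   3. ]
top red [481  55  39  30 317] [ 841.4 -483.6   91. ] [ 814.6 -451.3  167.5]
top red [333  77  18  13 115] [ 810.8 -124.1   91. ] [ 831.1 -132.2   28.7]
top red [173 248  14  14 153] [407.4 249.4  91. ] [407.4 248.8  94.9]
side amber_bottle_mid 0.59 [333.7, 296.8] [413.  259.8  47.5]
side tray_floor 0.62 [336.7, 312.1] [404.5 258.    3. ]
side red [184 101  14  20 140] [ 852.  -612.3   84. ] [ 816.7 -452.1  149.7]
side red [165 199   8  10  52] [804.9 -30.9  84. ] [ 833.7 -127.5   21.9]
side red [330 276  14  13 157] [408.3 256.2  84. ] [408.8 260.4  87.7]
23.825 [328.7 216.8 131.1] [ 0.1 -0.1 -0.2] [  8.9  15.2 139.3 149.3  23.1 -72.6]
```

View pics/z7.png

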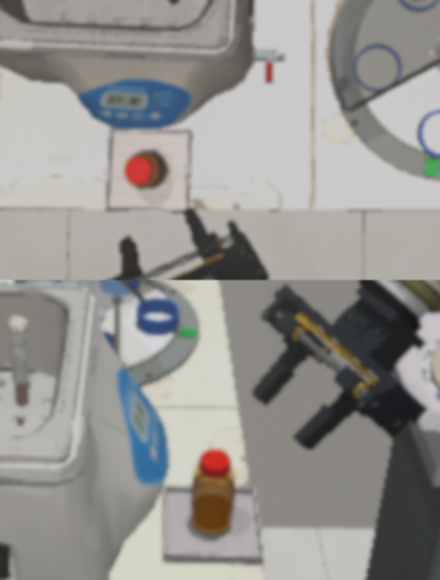

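```bash
python3 -c "
from bench import manip
print(manip.job_done())"
```

```text
the job is handed in; nothing more can be done
None
```

I turned the carousel about 68° by its bar grip, which brought the amber bottle to the green pointer. I then gripped the bottle with the tool tilted 46° from the robot's side, so the gripper body stayed clear of the cover. I lifted it out, set it down in the steel tray and backed away. The job was handed in at about 23.8 s of the 56 s allowed; no verdict was reported.

**At the pointer:** the bottle's cap measured (453, −102) mm against a front mark at about (452.5, −99) mm. That is roughly 3 mm off, against the 25 mm allowed.

**In the tray:** both pictures show the bottle standing upright on the tray floor. The cap is at (407, 249) mm, about 3 mm from the tray centre I measured at (405.5, 252) mm. The gripper is clear and the wrist force reads about zero.

**Disagreements:**
- The two cameras and the networks differed by 5–15 mm on some points. I went by the top camera and the known sizes.
- The side camera put the cap at (408, 256) mm. That is still well inside the 37 mm limit.

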